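# Find the well in a vial heating block and hold it well-up

## Task

Lift the lid off the steel instrument tray by its handle and lay it down gently, right way up and flat on the bench, clear of the tray. Then take the aluminium heating block out of the tray, feel or look for the end that has the blind well bored in it, turn the block so that the well opens straight up, and finish while holding it like that, still, in mid-air at least 10 cm above the bench, ready for a vial to be dropped in (do not let go of it). Drop nothing, leave the tray where it stands and do not disturb the vial, wash bottle, tape roll and spanner.

Things in the scene. Friction and masses are not known exactly. Their poses are not given: they have to be found in the camera images.
- tray: Open stainless instrument tray, loose on the bench, 0.8 kg: 220 (its x) x 170 (its y) x 48 high outside, walls and floor 4 thick, with a bead 6 wide round the outside. Origin: centre of its underside; z up. It holds the block and is covered by the lid.
- lid: Loose steel lid of the tray, about 0.3 kg: a 3 mm plate 236 (its x) x 186 (its y) with a skirt that hangs 10 mm below the plate, outside the tray walls with 4 mm of play all round; it lifts straight off. Origin: centre of the plate's underside, so it lies at height 48 on the tray and at height 10 on the bench; z up through the handle.
- lid_handle (a point): Middle of the lid's bow handle: a round bar 8 mm thick that runs along the lid's x, straight over 88 mm, its centre line 37 above the lid's origin (free space of 30 below the bar). It is gripped from above across the bar.
- block: Aluminium vial heating block, about 0.2 kg, a square bar 38 x 38 and 70 long (its x), lying loose on its side on the tray's floor in any heading, hidden by the lid. One end has a round blind well 24 in diameter and 50 deep along its axis; the other end is plain and closed. Origin: under the middle of the block as it lies, on the face it lies on; x runs along the bar towards the end with the well (so the well opens upward when x points up), z up as it lies.
- block_middle (a point): Centre of the block, 19 from each side face and 35 from each end.
- well_mouth (a point): Centre of the well's mouth, on the end face, 35 from the block's centre along its x.
- vial: Capped glass vial, 22 in diameter, 74 high, standing on the bench (bystander). Origin: centre of its underside.
- wash_bottle: White plastic bottle, 68 in diameter, 170 high, standing on the bench (bystander). Origin: centre of its underside.
- tape: Roll of tape lying flat, 90 in diameter, 25 high (bystander). Origin: centre of its underside.
- spanner: Steel spanner 200 long, lying along its x (bystander). Origin: centre of its underside.

How it is judged:
By the outcome, as a careful person would: the job done as asked, in the order asked, and still so for the second after the job is handed in, while the arm keeps its last pose, push and grip.
It also fails if it takes over 58 s, if anything falls off the work surface, if the arm or the gripper's body presses on something with over 40 N, if the wrist force passes 120 N, or if a joint passes its speed limit or range.

## Robot

A 6-joint arm with a two-finger parallel gripper is mounted at the origin on the work surface. World frame = base frame: x ahead of the robot, y to its left, z up, the work surface at z = 0. Lengths are in m, angles in rad, forces in N, time in s.
With the tool pointing down it reaches from about 0.35 to 0.775 m from the base axis. Payload 7.3 kg.
Tool frame: the origin (TCP) lies at the very end of the fingers, on their centre line; the grasp point (between the pads) lies 19 mm behind it; z points along the fingers, y is the direction in which the jaws open and shut (so a half turn about z gives the same grasp; the last joint's range is limited). The gripper opens to 92 mm and grips with 3 to 60 N. Pads are 19 mm wide; open, the fingers measure 130 mm over their backs; the gripper's body (75 mm by 190 mm) begins 47 mm behind the grasp point.
Start: joints at [1.038, 0.342, 1.524, -0, 1.275, -0.146], TCP at [0.198, 0.486, 0.227] pointing down, gripper open.
Joint ranges: [-2.53, 2.53], [-0.77, 2.02], [0.04, 2.7], [-1, 4.14], [0.28, 2.66], [-3.11, 3.11]. Speed limits (rad/s): [2.57, 2.57, 3.14, 3.14, 3.14, 3.14].

## Interface

Orientations are given as [roll, pitch, yaw] about the fixed x, y, z axes, in that order (R = Rz(yaw) Ry(pitch) Rx(roll)).
In Python, from cell import robot gives the robot as it stands.
- The arm moves only by the shell command python3 -m pendant 'ROWS' [OPENING] [FORCE]. ROWS is JSON, a list of rows, each a list of 2 entries, a list of its own where there are three numbers: the shift along the tool's x, y, z in mm, then the turn about the tool's z in degrees. In form: [[[x, y, z], turn], ...]. A call has 1 to 10 rows; each row is the pose to reach, as a shift and turn from the pose measured when the call began, along the tool's axes at that moment; what a row does not reach only later rows make up. A row lasts 1/12 s, in which the tool goes at most 41.7 mm and 7.16 degrees, less where a joint would pass 70% of its speed; a pose out of reach is approached as far as the arm can. A call with a gripper value outside its range is refused whole. OPENING is the opening, from 0 (shut) to 1 (fully open), set as the call begins (- or left out, the last holds). The fingers move at their own pace and stop on an object; FORCE is the grip in N (left out, the last holds). Time passes only in rows, so rows that repeat a pose let the fingers close. It gives the time, the measured TCP pose, the force and the opening at its end, in the units of the state.
- robot.observe(): the state, without advancing time (a new reading comes with each control period).
- robot.read_camera(name): name is "scene" or "top" or "wrist"; returns the picture (480x640x3 uint8, red, green, blue); there is no depth.
- robot.calibration(name): a dict with "vfov" (degrees; the focal length in pixels is half the picture's height over the tangent of half this angle, whatever the lens; pixels are square), "cx", "cy" (the principal point, pixels), "rvec" (rotation vector, rad) and "tvec" (3), from world to camera coordinates, as OpenCV has them. Camera axes: x right, y down, z forward; pixel columns grow to the right and rows downward; lengths in m; the calibration is good to about 2 mm. A picture is of the moment at which its call begins: read the wrist's pose just before it. calibration takes no time and is no camera call; for the wrist camera it gives the pose at the moment of the call.
- robot.hand_in(): hands the job in, once; it reports no verdict.
Trained networks look in the newest picture that a camera, given by its name, has taken for a name from the list of things; names that differ only in an ending like _2 or _b are one class to them, and where a whole thing is asked for, a point or a joint stands for the part that bears it (a point fixed in the world has none). Each returns a list of dicts, best first, with "p" (0 to 1); they miss things now and then, are a little off and sometimes report something else, mostly with a low value. They report only what shows in the picture. A call takes as long as a camera call.
- robot.find_in(camera, query): "xy" ([column, row] as shares, 0 to 1, of the picture: columns of its width, rows of its height, amid what is visible of it).
The state is a dict: "time": time; "qpos": joint angles; "qvel": joint speeds; "joint_efforts": joint torques, N m; "tool_pos": TCP position; "tool_rot": TCP orientation; "contact_force": force on the tool from outside, world axes, zero at the start; "torque": the same for the moment, N m; "opening": finger opening in m.
Only numpy, scipy, OpenCV 4.12 (cv2) and the standard library are available. Lean on these libraries where they do the work, as an engineer would, in place of code of your own. Each camera call takes 0.05 s, during which the arm holds its last target.

## Working session

There is one attempt and no reset: what is moved stays moved. The work goes in short steps, Python scripts to look and compute and a shell command to move; the robot and the scene stay as the last step left them, time stands still between calls to the robot, and variables do not carry over. Pictures are saved under pics/ and viewed, and the job is handed in when it is done.

```bash
ls; mkdir -p pics; cat > h.py <<'E'
import numpy as np, cv2, json
from cell import robot
from scipy.spatial.transform import Rotation as R
def cam(n):
    c=robot.calibration(n); f=240/np.tan(np.radians(c['vfov'])/2)
    K=np.array([[f,0,c['cx']],[0,f,c['cy']],[0,0,1.]]); Rm=cv2.Rodrigues(np.array(c['rvec'],float))[0]
    return K,Rm,np.array(c['tvec'],float)
def ray(n,uv,z,c=None):
    K,Rm,t=c or cam(n); d=Rm.T@np.linalg.inv(K)@np.array([uv[0],uv[1],1.]); o=-Rm.T@t
    return o+d*(z-o[2])/d[2]
def proj(n,P,c=None):
    K,Rm,t=c or cam(n); p=K@(Rm@np.array(P,float)+t); return p[:2]/p[2]
def shot(n,f):
    im=robot.read_camera(n); cv2.imwrite('pics/'+f,im[:,:,::-1]); return im
def st():
    s=robot.observe(); print('t',s['time'],'pos',np.round(s['tool_pos'],4),'rot',np.round(s['tool_rot'],4),'F',np.round(s['contact_force'],1),'op',s['opening'],'q',np.round(s['qpos'],3)); return s
def find(n,q):
    r=robot.find_in(n,q); return [(round(d['p'],2),round(d['xy'][0]*640,1),round(d['xy'][1]*480,1)) for d in r[:3]]
E
python3 - <<'E'
from h import *
st(); shot('top','t1.png'); shot('scene','s1.png')
for q in ['lid_handle','lid','vial','wash_bottle','tape','spanner']:
    print(q,find('top',q))
print('h scene',find('scene','lid_handle'))
for n in ['top','scene']: print(n,robot.calibration(n))
E
```

```text
pics
t 0.0 pos [0.1978 0.4859 0.2261] rot [-3.1401e+00 -2.0000e-04  2.7548e+00] F [-0.7 -0.6  0.8] op 0.0919931535091374 q [ 1.038  0.343  1.525 -0.     1.275 -0.146]
lid_handle [(0.84, 281.4, 257.8)]
lid [(0.64, 281.3, 262.8), (0.48, 232.8, 204.9)]
vial [(0.63, 232.3, 203.1), (0.38, 410.9, 201.0)]
wash_bottle [(0.69, 410.1, 198.9)]
tape [(0.55, 162.3, 288.7)]
spanner [(0.77, 470.9, 291.9)]
h scene [(0.76, 344.3, 267.9)]
top {'vfov': 44.80909826356793, 'cx': 316.86998349361033, 'cy': 244.64630045309195, 'rvec': array([ 2.14464703, -2.10635441,  0.21783916]), 'tvec': array([-0.01919314,  0.5634362 ,  1.86246858])}
scene {'vfov': 54.33004584748417, 'cx': 316.6358298724138, 'cy': 238.33930995349345, 'rvec': array([ 0.69992753,  2.62951935, -1.09055274]), 'tvec': array([ 0.47651286, -0.12674617,  1.69694912])}
```

View pics/t1.png

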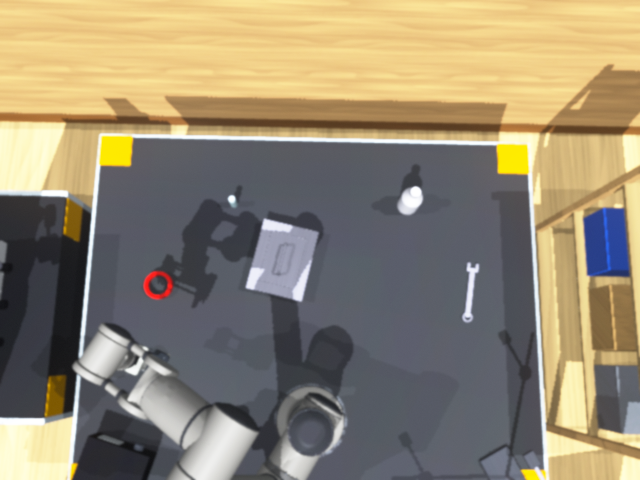

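View pics/s1.png

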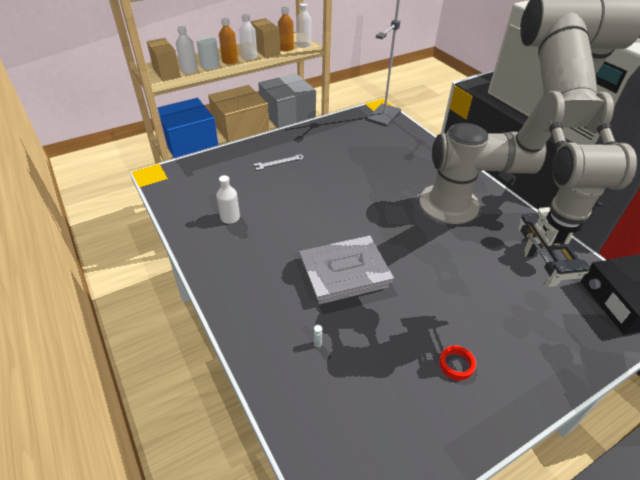

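The top view shows the lid at about (282,260), with its handle along the lid's long axis. The vial is at (232,203), the bottle at (410,199), the tape at (160,287) and the spanner at (470,292).

```bash
python3 - <<'E'
from h import *
for q,uv,z in [('handle',(281.4,257.8),.085),('vial',(232.3,203),.04),('bottle',(410,199),.1),('tape',(158,286),.0125),('spanner',(470.9,291.9),.003),
 ('c1',(265,219),.051),('c2',(318,232),.051),('c3',(302,301),.051),('c4',(247,288),.051),('edgeL',(100,135),0),('edgeR',(528,145),0)]:
    print(q,np.round(ray('top',uv,z),3))
print('scene handle',np.round(ray('scene',(344.3,267.9),.085),3))
s=st(); K,Rm,t=cam('wrist'); print('wrist cam pos rel tool', R.from_euler('xyz',s['tool_rot']).inv().apply(-Rm.T@t-s['tool_pos']),'axis',R.from_euler('xyz',s['tool_rot']).inv().apply(Rm[2]),K[0,0])
E
```

```text
handle [0.512 0.105 0.085]
vial [0.704 0.277 0.04 ]
bottle [ 0.713 -0.311  0.1  ]
tape [0.422 0.514 0.012]
spanner [ 0.423 -0.527  0.003]
c1 [0.648 0.165 0.051]
c2 [ 0.607 -0.012  0.051]
c3 [0.378 0.036 0.051]
c4 [0.417 0.215 0.051]
edgeL [0.95  0.756 0.   ]
edgeR [ 0.946 -0.747  0.   ]
scene handle [0.54  0.14  0.085]
t 0.45 pos [0.198  0.4862 0.2267] rot [-3.1415  0.      2.7548] F [0.2 0.8 0.1] op 0.09159269226892 q [ 1.038  0.342  1.524 -0.     1.275 -0.146]
wrist cam pos rel tool [ 0.08466932  0.00114656 -0.15770463] axis [-3.09123203e-01  4.26060082e-04  9.51021905e-01] 391.5163314354374
```

```bash
cat >> h.py <<'E'
def to(P,yawdeg=None):
    s=robot.observe(); r=R.from_euler('xyz',s['tool_rot'])
    sh=r.inv().apply(np.array(P)-s['tool_pos'])*1000
    y=np.degrees(s['tool_rot'][2]); turn=0 if yawdeg is None else -((yawdeg-y+180)%360-180)
    print('shift mm',np.round(sh,1),'turn',round(turn,2),'| yaw',round(y,2),'tool',np.round(s['tool_pos'],4),'t',round(s['time'],2))
E
python3 -c "
from h import *
to([.512,.103,.227],168)"
```

```text
shift mm [-4.353e+02 -2.364e+02 -3.000e-01] turn -10.16 | yaw 157.84 tool [0.198  0.4862 0.2267] t 0.45
```

```bash
python3 -m pendant '[[[-435,-236,0],-10],[[-435,-236,0],-10],[[-435,-236,0],-10],[[-435,-236,0],-10],[[-435,-236,0],-10],[[-435,-236,0],-10],[[-435,-236,0],-10],[[-435,-236,0],-10],[[-435,-236,0],-10],[[-435,-236,0],-10]]' 1 30
python3 -c "
from h import *
to([.512,.103,.227],168)"
```

```text
time: 1.28
tool_pos: [0.4607, 0.1652, 0.227]
tool_rot: [3.141, 0.0, 2.929]
contact_force: [0.7, 0.9, 0.6]
opening: 0.0914
shift mm [-63.2 -50.   -0. ] turn -0.17 | yaw 167.83 tool [0.4607 0.1652 0.227 ] t 1.28
```

```bash
python3 -m pendant '[[[-50,-25,0],0],[[-50,-25,0],0],[[-50,-25,0],0]]'; python3 - <<'E'
from h import *
to([.512,.103,.227],168); c=cam('wrist'); shot('wrist','w1.png'); print(find('wrist','lid_handle'),find('wrist','lid')); 
E
```

```text
time: 1.53
tool_pos: [0.507, 0.1273, 0.2266]
tool_rot: [-3.141, 0.002, 2.925]
contact_force: [-0.5, 0.2, 0.0]
opening: 0.0918
shift mm [-10.1 -22.7  -0.4] turn -0.42 | yaw 167.58 tool [0.507  0.1273 0.2266] t 1.53
[(0.78, 295.0, 203.4)] [(0.66, 295.9, 202.3)]
```

View pics/w1.png

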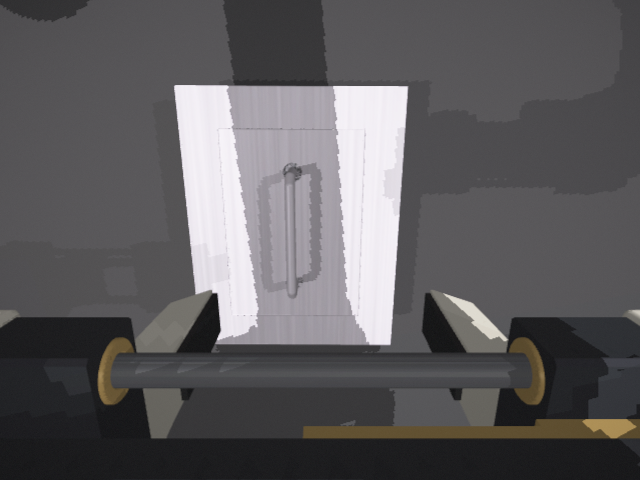

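```bash
python3 - <<'E'
from h import *
c=cam('wrist')
a=ray('wrist',(291.5,168),.085,c);b=ray('wrist',(292,293),.085,c);m=ray('wrist',(291.8,230),.085,c)
print(a,b,(a+b)/2,m,np.degrees(np.arctan2(*(b-a)[1::-1])),np.linalg.norm(b-a))
P=[ray('wrist',u,.051,c) for u in [(176,86),(407,87),(390.5,345),(217,345)]]
print(np.round(P,4)); print(np.degrees(np.arctan2(*(P[2]-P[1])[1::-1])),np.linalg.norm(P[2]-P[1]),np.linalg.norm(P[1]-P[0]),np.degrees(np.arctan2(*(P[1]-P[0])[1::-1])))
print((P[0]+P[2])/2)
E
```

```text
[0.45361463 0.12010194 0.085     ] [0.55469513 0.09620114 0.085     ] [0.50415488 0.10815154 0.085     ] [0.50116924 0.10890002 0.085     ] -13.303423537416542 0.10386777942451944
[[0.3754 0.0424 0.051 ]
 [0.4148 0.2212 0.051 ]
 [0.6445 0.1713 0.051 ]
 [0.6086 0.0054 0.051 ]]
-12.253958629023257 0.23510402111397807 0.18312337126545303 77.56578592633922
[0.50993907 0.1068235  0.051     ]
```

The wrist view shows the bar from (292,170) to (292,293). Bar and lid corners agree on a centre of (0.510, 0.107) and a yaw matching the tool's.

```bash
python3 -c "
from h import *
to([.510,.107,.065],167.5)"
```

```text
shift mm [-11.3 -21.9 161.7] turn 0.33 | yaw 167.83 tool [0.5036 0.1307 0.2268] t 1.68
```

```bash
python3 -m pendant '[[[-12,-26,40],0],[[-12,-26,80],0],[[-12,-26,80],0],[[-12,-26,80],0],[[-12,-26,80],0]]'; python3 - <<'E'
from h import *
to([.512,.104,.065],167.5); c=cam('wrist'); shot('wrist','w2.png'); import pickle; pickle.dump(c,open('c2.pkl','wb')); to([.512,.104,.065],167.5); print(find('wrist','lid_handle'))
E
```

```text
time: 2.1
tool_pos: [0.51, 0.104, 0.1482]
tool_rot: [3.141, 0.0, 2.93]
contact_force: [0.6, 0.2, 0.8]
opening: 0.0919
shift mm [-1.9  0.4 83.2] turn 0.4 | yaw 167.9 tool [0.51   0.104  0.1482] t 2.1
shift mm [-1.1  0.2 83.9] turn 0.41 | yaw 167.91 tool [0.5107 0.1039 0.1489] t 2.15
[(0.97, 318.0, 192.6)]
```

View pics/w2.png

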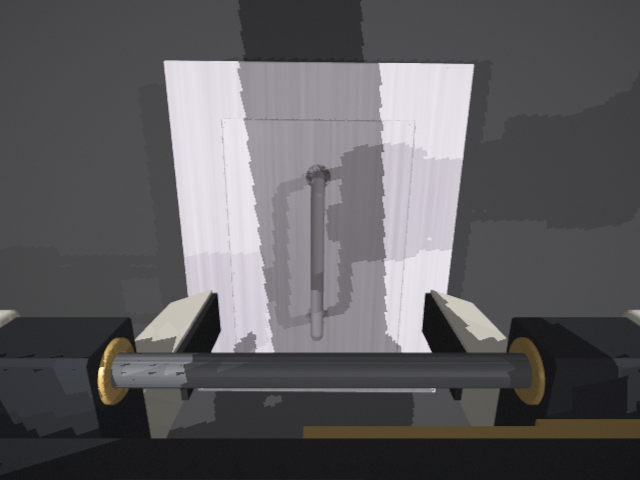

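The bar runs from (318,168) to (317,335) and the lid corners are at (165,61), (474,65), (436,390) and (196,390).

```bash
python3 - <<'E'
from h import *; import pickle
c=pickle.load(open('c2.pkl','rb'))
a=ray('',(318,168),.085,c);b=ray('',(317,337),.085,c)
print(a,b,(a+b)/2,np.degrees(np.arctan2(*(b-a)[1::-1])),np.linalg.norm(b-a))
P=[ray('wrist',u,.051,c) for u in [(165,61),(474,65),(436,390),(196,390)]]
print(np.round(P,4),np.mean(P,0)); to([.512,.104,.065],167.5)
E
```

```text
[0.45469712 0.11555233 0.085     ] [0.55982095 0.09204925 0.085     ] [0.50725903 0.10380079 0.085     ] -12.602657262806513 0.107719147540514
[[ 0.3782  0.0389  0.051 ]
 [ 0.419   0.2184  0.051 ]
 [ 0.6459  0.168   0.051 ]
 [ 0.6064 -0.015   0.051 ]] [0.51234897 0.10259062 0.051     ]
shift mm [-0.8  0.3 84.1] turn 0.4 | yaw 167.9 tool [0.5109 0.1038 0.1491] t 2.2
```

```bash
python3 -m pendant '[[[-1,1,30],0.5],[[-1,1,60],0.5],[[-1,1,80],0.5],[[-1,1,84],0.5],[[-1,1,84],0.5],[[-1,1,84],0.5]]'; python3 -m pendant '[[[0,0,0],0],[[0,0,0],0],[[0,0,0],0],[[0,0,0],0],[[0,0,0],0],[[0,0,0],0],[[0,0,0],0]]' 0 50
```

```text
time: 2.7
tool_pos: [0.5136, 0.105, 0.0669]
tool_rot: [3.139, 0.006, 2.922]
contact_force: [-0.4, -0.4, 0.5]
opening: 0.0916
time: 3.28
tool_pos: [0.5136, 0.105, 0.0669]
tool_rot: [3.139, 0.006, 2.922]
contact_force: [-1.0, -0.3, -0.4]
opening: 0.0496
```

```bash
python3 -m pendant '[[[0,0,0],0],[[0,0,0],0],[[0,0,0],0],[[0,0,0],0],[[0,0,0],0],[[0,0,0],0],[[0,0,0],0],[[0,0,0],0],[[0,0,0],0]]' 0 50;python3 -c "
from h import *
to([.512,.104,.067],167.6)"
```

```text
time: 4.03
tool_pos: [0.5135, 0.1047, 0.0668]
tool_rot: [3.14, 0.006, 2.922]
contact_force: [-0.7, -2.7, 0.2]
opening: 0.0066
shift mm [ 1.3 -1.1 -0.2] turn -0.17 | yaw 167.43 tool [0.5135 0.1047 0.0668] t 4.03
```

```bash
python3 -m pendant '[[[0,0,-3],0],[[0,0,-7],0],[[0,0,-14],0],[[0,0,-22],0],[[0,0,-32],0],[[0,0,-45],0],[[0,0,-60],0],[[0,0,-60],0]]'; python3 -c "
from h import *
shot('scene','s2.png'); to([.455,-.16,.127],167.6)"
```

```text
time: 4.7
tool_pos: [0.515, 0.105, 0.1304]
tool_rot: [3.138, 0.012, 2.922]
contact_force: [1.9, -0.9, -2.2]
opening: 0.0063
shift mm [   0.3 -271.5    1. ] turn -0.17 | yaw 167.43 tool [0.5144 0.1049 0.1289] t 4.75
```

View pics/s2.png

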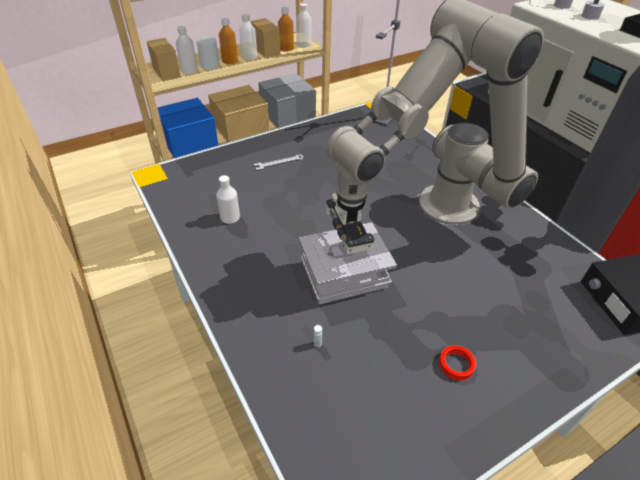

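The lid is up and level over the open tray. Moving it to the right.

```bash
python3 -m pendant '[[[0,-15,0],0],[[0,-40,0],0],[[0,-70,0],0],[[0,-105,0],0],[[0,-140,0],0],[[0,-175,0],0],[[0,-210,0],0],[[0,-240,0],0],[[0,-262,0],0],[[0,-272,0],0]]';  python3 -m pendant '[[[0,-8,0],0],[[0,-8,0],0]]'; python3 -c "
from h import *
to([.455,-.16,.0288],167.6)"
```

```text
time: 5.58
tool_pos: [0.4543, -0.1631, 0.1275]
tool_rot: [3.139, 0.009, 2.92]
contact_force: [0.1, -0.1, -2.9]
opening: 0.0063
time: 5.75
tool_pos: [0.4522, -0.1719, 0.1271]
tool_rot: [3.139, 0.009, 2.918]
contact_force: [0.6, 0.3, -3.1]
opening: 0.0062
shift mm [ 0.8 12.  98.3] turn -0.4 | yaw 167.2 tool [ 0.4522 -0.1719  0.1271] t 5.75
```

```bash
python3 -m pendant '[[[0,0,25],0],[[0,0,50],0],[[0,0,72],0],[[0,0,84],0],[[0,0,90],0],[[0,0,93],0],[[0,0,95],0],[[0,0,96],0],[[0,0,97],0],[[0,0,98],0]]';  python3 -m pendant '[[[0,0,0],0],[[0,0,0],0]]'
```

```text
time: 6.58
tool_pos: [0.4536, -0.172, 0.0297]
tool_rot: [3.139, 0.01, 2.918]
contact_force: [0.4, 0.2, -1.6]
opening: 0.0063
time: 6.75
tool_pos: [0.4538, -0.1722, 0.0302]
tool_rot: [3.14, 0.011, 2.918]
contact_force: [0.3, 0.0, -1.6]
opening: 0.0058
```

```bash
python3 -m pendant '[[[0,0,0.5],0],[[0,0,1],0],[[0,0,1.5],0],[[0,0,1.5],0]]';  python3 -m pendant '[[[0,0,0],0],[[0,0,0],0]]'
```

```text
time: 7.08
tool_pos: [0.454, -0.1723, 0.0288]
tool_rot: [3.14, 0.012, 2.918]
contact_force: [-0.1, -0.1, 0.4]
opening: 0.0063
time: 7.25
tool_pos: [0.454, -0.1724, 0.0288]
tool_rot: [3.14, 0.012, 2.918]
contact_force: [-1.0, -0.9, -1.3]
opening: 0.006
```

```bash
python3 -m pendant '[[[0,0,0],0],[[0,0,0],0],[[0,0,0],0],[[0,0,0],0],[[0,0,0],0],[[0,0,0],0]]' 1;  python3 -m pendant '[[[0,0,-15],0],[[0,0,-40],0],[[0,0,-80],0],[[0,0,-120],0],[[0,0,-160],0],[[0,0,-180],0],[[0,0,-180],0]]'; python3 -c "
from h import *
to([.48,.104,.23],167.6)"
```

```text
time: 7.75
tool_pos: [0.454, -0.1724, 0.0289]
tool_rot: [3.14, 0.012, 2.918]
contact_force: [-0.0, -0.3, 0.1]
opening: 0.0418
time: 8.33
tool_pos: [0.454, -0.1734, 0.214]
tool_rot: [-3.14, 0.021, 2.918]
contact_force: [0.8, 0.3, 0.2]
opening: 0.0876
shift mm [ 35.8 276.2 -17.1] turn -0.4 | yaw 167.2 tool [ 0.454  -0.1734  0.214 ] t 8.33
```

```bash
python3 -m pendant '[[[18,270,-17],0],[[18,270,-17],0],[[18,270,-17],0],[[18,270,-17],0],[[18,270,-17],0],[[18,270,-17],0],[[18,270,-17],0],[[18,270,-17],0],[[18,270,-17],0],[[18,270,-17],0]]';  python3 -m pendant '[[[0,0,0],0]]'; python3 - <<'E'
from h import *; import pickle
c=cam('wrist'); to([.48,.104,.23],167.6); shot('wrist','w3.png');shot('scene','s3.png'); pickle.dump(c,open('c3.pkl','wb')); to([.48,.104,.23],167.6)
for q in ['block','block_middle','well_mouth']: print(q,find('wrist',q),find('scene',q))
E
```

```text
time: 9.17
tool_pos: [0.4955, 0.0933, 0.2295]
tool_rot: [-3.139, 0.02, 2.918]
contact_force: [-0.4, 0.3, 0.5]
opening: 0.0917
time: 9.25
tool_pos: [0.4953, 0.0922, 0.2291]
tool_rot: [-3.139, 0.019, 2.917]
contact_force: [-0.0, 0.3, 0.2]
opening: 0.0916
shift mm [17.5  8.1 -1.3] turn -0.47 | yaw 167.13 tool [0.4953 0.0922 0.2291] t 9.25
shift mm [17.5  8.2 -1.3] turn -0.5 | yaw 167.1 tool [0.4953 0.092  0.2291] t 9.35
block [] [(0.65, 339.5, 270.8)]
block_middle [(0.76, 330.6, 238.2)] [(0.67, 336.6, 268.9)]
well_mouth [(0.81, 329.3, 237.8)] [(0.84, 337.3, 266.8)]
```

View pics/w3.png

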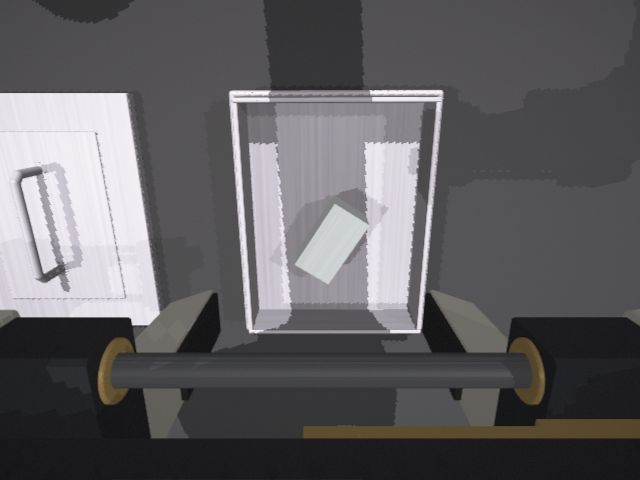

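View pics/s3.png

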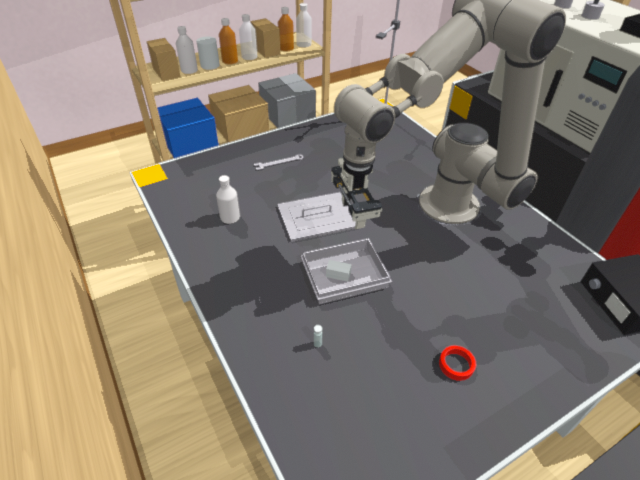

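The lid lies flat on the bench with its handle up, clear of the tray. The block's top-face corners in the wrist picture are (336,203), (369,228), (328,284) and (295,263).

```bash
python3 - <<'E'
from h import *; import pickle
c=pickle.load(open('c3.pkl','rb'))
P=np.array([ray('',u,.042,c) for u in [(336,203),(369,228),(328,284),(295,263)]])
print(np.round(P,4),P.mean(0))
for i in range(4):
    d=P[(i+1)%4]-P[i]; print(np.linalg.norm(d),np.degrees(np.arctan2(d[1],d[0])))
Q=np.array([ray('',u,.048,c) for u in [(231,93),(442,93),(421,331),(249,331)]]); print(np.round(Q,4),Q.mean(0))
to([.5,.1,.1])
im=cv2.imread('pics/s3.png')[225:315,280:410]; cv2.imwrite('pics/s3z.png',cv2.resize(im,None,fx=6,fy=6,interpolation=cv2.INTER_CUBIC))
im=cv2.imread('pics/w3.png')[180:300,270:390]; cv2.imwrite('pics/w3z.png',cv2.resize(im,None,fx=5,fy=5,interpolation=cv2.INTER_CUBIC))
E
```

```text
[[0.4924 0.1076 0.042 ]
 [0.522  0.1321 0.042 ]
 [0.5686 0.0832 0.042 ]
 [0.5404 0.0576 0.042 ]] [0.53086824 0.09510352 0.042     ]
0.03842951244691529 39.62152675021156
0.06751840349397462 -46.331835286116124
0.03812111118650926 -137.70947345289537
0.06931416751010558 133.8530058267212
[[ 0.3836  0.0444  0.048 ]
 [ 0.4216  0.2098  0.048 ]
 [ 0.6361  0.1622  0.048 ]
 [ 0.5983 -0.0035  0.048 ]] [0.5098966  0.10322143 0.048     ]
shift mm [ -0.2   8.1 129.5] turn 0 | yaw 167.17 tool [0.4955 0.093  0.2295] t 9.65
```

View pics/s3z.png

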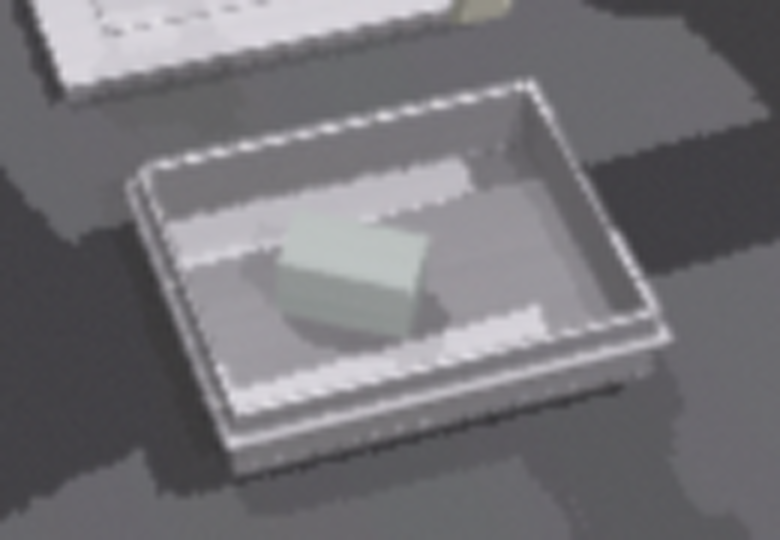

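View pics/w3z.png

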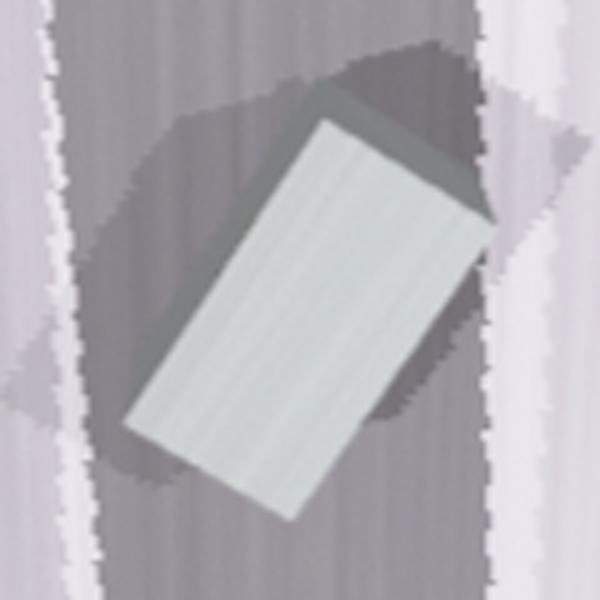

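```bash
python3 -m pendant '[[[30,200,0],0],[[30,200,0],0],[[30,200,0],0],[[30,200,0],0],[[30,200,0],0],[[30,200,0],0],[[30,200,0],0]]';  python3 - <<'E'
from h import *; import pickle
im=shot('wrist','w4.png'); print(find('wrist','well_mouth'),find('wrist','block_middle'))
st()
E
```

```text
time: 10.23
tool_pos: [0.5102, 0.2964, 0.2279]
tool_rot: [-3.139, 0.02, 2.921]
contact_force: [0.4, -0.7, -1.0]
opening: 0.092
[(0.96, 126.5, 265.3)] [(0.96, 128.3, 267.2)]
t 10.3833 pos [0.5107 0.2937 0.2285] rot [-3.1389  0.0199  2.9169] F [-0.7  0.5 -0.4] op 0.09179209375274316 q [ 0.399  0.452  1.349 -0.014  1.326 -0.943]
```

View pics/w4.png

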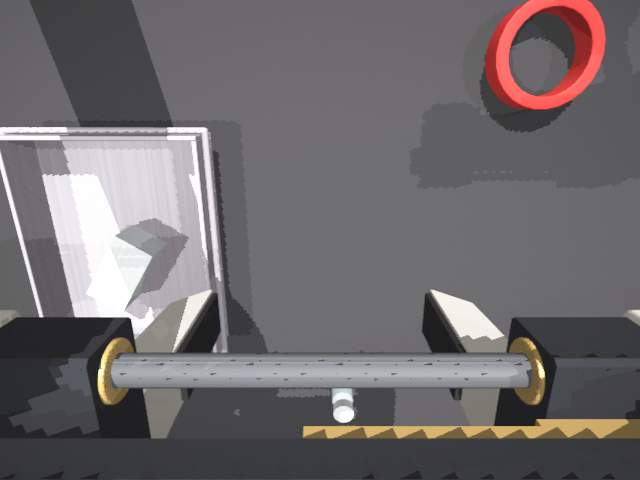

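```bash
python3 - <<'E'
import cv2
im=cv2.imread('pics/w4.png')[200:320,70:200]; cv2.imwrite('pics/w4z.png',cv2.resize(im,None,fx=6,fy=6,interpolation=cv2.INTER_CUBIC)[:600])
E
```

```text
(no output)
```

View pics/w4z.png

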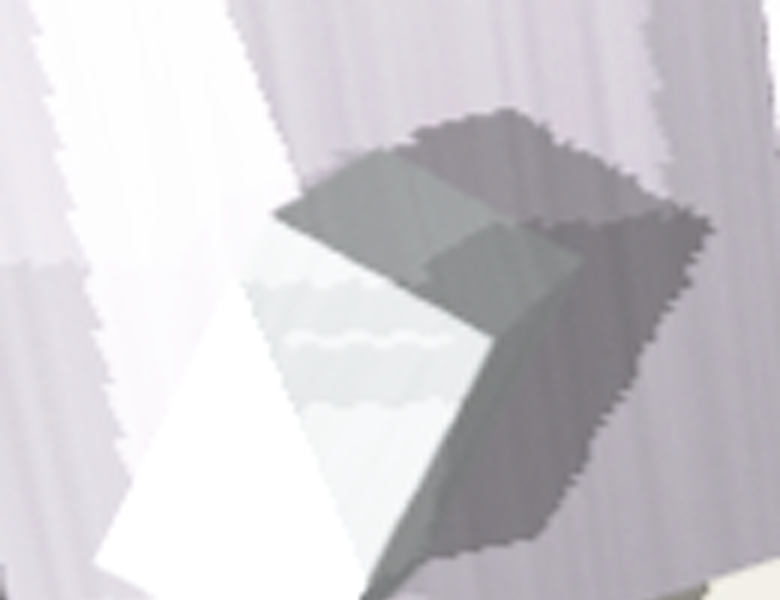

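End A (the one near the robot, facing up-right at about (140,240) in the crop source) is a full plain face with only a shadow edge. So the well is at the far end, pointing towards −47°. I can only turn about the tool axis, so I'll grip near the well end, carry the block out, and tip it up about its plain end's edge on the bench.

```bash
python3 -c "
from h import *
to([.5446,.0804,.12],133.3)"
```

```text
shift mm [ -78.4 -200.1  110.6] turn 33.83 | yaw 167.13 tool [0.5107 0.2937 0.2285] t 10.38
```

```bash
python3 -m pendant '[[[-78,-200,60],34],[[-78,-200,60],34],[[-78,-200,60],34],[[-78,-200,60],34],[[-78,-200,60],34],[[-78,-200,80],34],[[-78,-200,111],34],[[-78,-200,111],34],[[-78,-200,111],34]]' 0.65;  python3 -m pendant '[[[0,0,0],0],[[0,0,0],0]]'; python3 - <<'E'
from h import *
c=cam('wrist'); to([.5446,.0804,.007],133.3); im=shot('wrist','w5.png');to([.5446,.0804,.007],133.3)
import pickle; pickle.dump(c,open('c5.pkl','wb'))
E
```

```text
time: 11.13
tool_pos: [0.5432, 0.0794, 0.1191]
tool_rot: [3.135, 0.016, 2.321]
contact_force: [0.2, -0.0, -0.0]
opening: 0.0597
time: 11.3
tool_pos: [0.5441, 0.0795, 0.121]
tool_rot: [3.133, 0.018, 2.322]
contact_force: [0.5, 0.3, 0.5]
opening: 0.0598
shift mm [  2.3  -0.  114. ] turn -0.28 | yaw 133.02 tool [0.5441 0.0795 0.121 ] t 11.3
shift mm [ 2.100e+00 -1.000e-01  1.139e+02] turn -0.27 | yaw 133.03 tool [0.544  0.0798 0.121 ] t 11.35
```

View pics/w5.png

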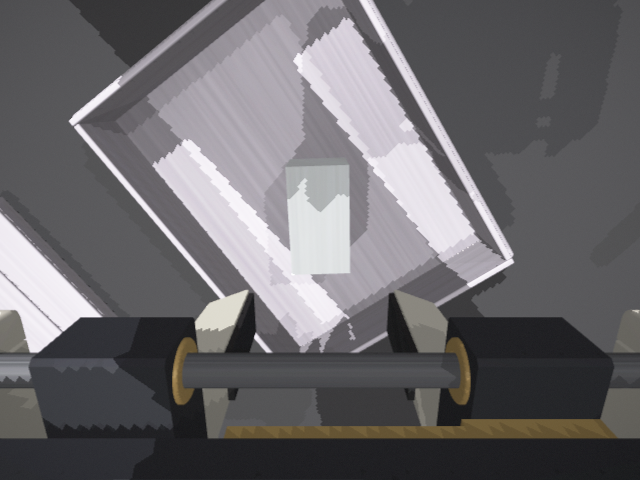

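The block lies at (287–350, 165–274), aligned with the tool.

```bash
python3 - <<'E'
from h import *; import pickle
c=pickle.load(open('c5.pkl','rb'))
P=np.array([ray('',u,.042,c) for u in [(286.5,167),(349,166),(350,273),(292.5,274)]])
print(np.round(P,4),P.mean(0))
for i in range(4):
    d=P[(i+1)%4]-P[i]; print(np.linalg.norm(d),np.degrees(np.arctan2(d[1],d[0])))
m=P.mean(0); ax=P[2]+P[3]-P[0]-P[1]; ax/=np.linalg.norm(ax); g=m+.02*ax; print(g); to([g[0],g[1],.007],np.degrees(np.arctan2(ax[1],ax[0]))+180)
E
```

```text
[[0.493  0.1066 0.042 ]
 [0.5199 0.1323 0.042 ]
 [0.5688 0.0832 0.042 ]
 [0.5417 0.0572 0.042 ]] [0.53082537 0.0948408  0.042     ]
0.037220465101505694 43.82380505894851
0.0693038807924591 -45.12763574195817
0.03756032866897773 -136.16647651960216
0.06930486485088543 134.59134193281946
[0.54490116 0.08063264 0.042     ]
shift mm [  2.1   0.2 113.9] turn -1.7 | yaw 133.03 tool [0.544  0.0798 0.121 ] t 11.35
```

```bash
python3 -m pendant '[[[2,0,30],-1.5],[[2,0,65],-1.5],[[2,0,95],-1.5],[[2,0,107],-1.5],[[2,0,112],-1.5],[[2,0,113],-1.5],[[2,0,113],-1.5]]';  python3 -c "
from h import *
to([.5449,.0806,.007],134.8); st()"
```

```text
time: 11.93
tool_pos: [0.5457, 0.0807, 0.0091]
tool_rot: [3.132, 0.02, 2.349]
contact_force: [-0.5, -0.2, -0.3]
opening: 0.0598
shift mm [ 0.5 -0.7  2.1] turn -0.23 | yaw 134.57 tool [0.5457 0.0807 0.0091] t 11.93
t 11.9333 pos [0.5457 0.0807 0.0091] rot [3.1317 0.0195 2.3487] F [-0.5 -0.2 -0.3] op 0.05976704035698609 q [ 0.012  0.644  1.71  -0.01   0.767 -0.758]
```

```bash
python3 -m pendant '[[[0,0,1.5],0],[[0,0,1.5],0],[[0,0,1.5],0],[[0,0,1.5],0],[[0,0,1.5],0],[[0,0,1.5],0],[[0,0,1.5],0],[[0,0,1.5],0]]' 0 40;  python3 -m pendant '[[[0,0,0],0],[[0,0,-4],0],[[0,0,-10],0],[[0,0,-20],0],[[0,0,-40],0],[[0,0,-65],0],[[0,0,-90],0],[[0,0,-110],0],[[0,0,-110],0]]'; python3 -c "
from h import *
to([.53,.31,.12]); st();shot('scene','s4.png'); shot('wrist','w6.png')"
```

```text
time: 12.6
tool_pos: [0.5461, 0.0806, 0.0084]
tool_rot: [3.131, 0.02, 2.349]
contact_force: [-1.5, -0.9, 5.9]
opening: 0.038
time: 13.35
tool_pos: [0.5462, 0.0816, 0.1235]
tool_rot: [3.125, 0.026, 2.349]
contact_force: [1.6, 0.1, -1.2]
opening: 0.0377
shift mm [174.1 148.7   1.4] turn 0 | yaw 134.57 tool [0.5462 0.0816 0.1235] t 13.35
t 13.35 pos [0.5462 0.0816 0.1235] rot [3.1248 0.0263 2.3487] F [ 1.6  0.1 -1.2] op 0.03770832732034782 q [ 0.014  0.478  1.619 -0.009  1.014 -0.76 ]
```

```bash
python3 - <<'E'
import cv2
im=cv2.imread('pics/s4.png')[180:310,270:420]; cv2.imwrite('pics/s4z.png',cv2.resize(im,None,fx=4.5,fy=4.5,interpolation=cv2.INTER_CUBIC))
E
```

```text
(no output)
```

View pics/s4z.png

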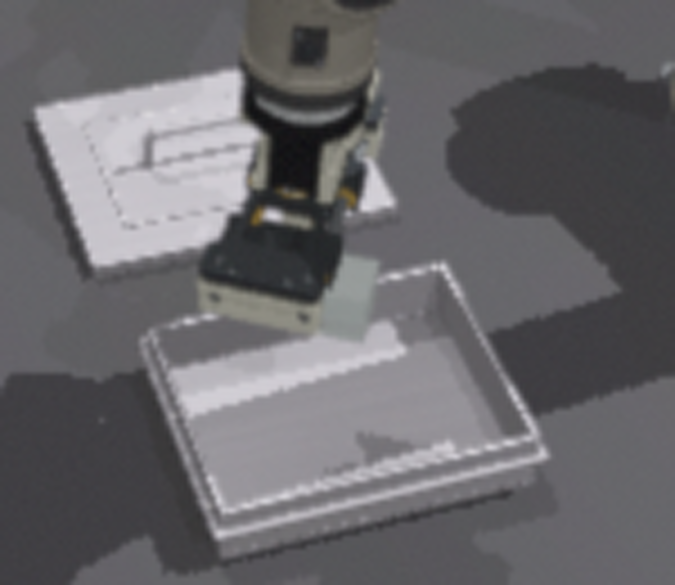

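View pics/w6.png

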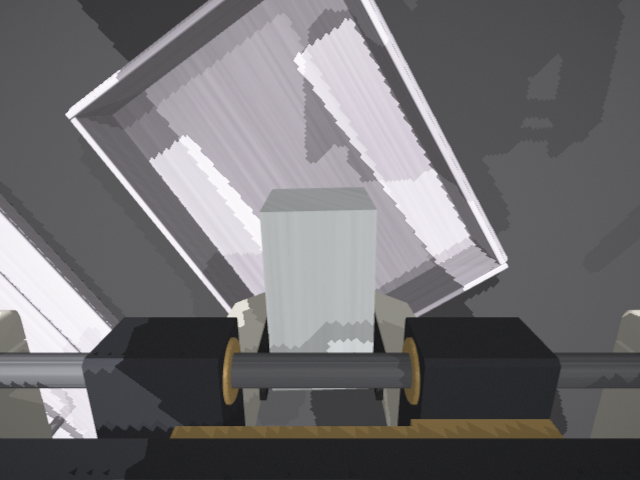

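The block is out of the tray, held level, and its near end (rows 188–212) is clearly plain. Carrying it to free bench on the left.

```bash
python3 -m pendant '[[[20,17,0],0],[[50,43,0],0],[[80,68,0],0],[[110,94,0],0],[[140,120,0],0],[[165,141,0],0],[[174,149,0],0],[[174,149,0],0],[[174,149,0],0],[[174,149,0],0]]'; python3 -c "
from h import *
to([.53,.31,.006]); st()"
```

```text
time: 14.28
tool_pos: [0.5277, 0.3085, 0.1163]
tool_rot: [3.132, 0.021, 2.348]
contact_force: [0.5, -1.0, -2.6]
opening: 0.0376
shift mm [  1.8   1.6 110.3] turn 0 | yaw 134.54 tool [0.5277 0.3085 0.1163] t 14.28
t 14.2833 pos [0.5277 0.3085 0.1163] rot [3.132  0.0214 2.3481] F [ 0.5 -1.  -2.6] op 0.037624402855851405 q [ 0.412  0.59   1.438 -0.019  1.097 -0.357]
```

```bash
python3 -m pendant '[[[0,0,30],0],[[0,0,65],0],[[0,0,90],0],[[0,0,102],0],[[0,0,107],0],[[0,0,109],0],[[0,0,110],0],[[0,0,111],0],[[0,0,111],0],[[0,0,111],0]]'; python3 -c "
from h import *
st()"
```

```text
time: 15.12
tool_pos: [0.5307, 0.3079, 0.0065]
tool_rot: [3.13, 0.022, 2.348]
contact_force: [0.4, 0.5, -1.9]
opening: 0.0381
t 15.1167 pos [0.5307 0.3079 0.0065] rot [3.1301 0.0222 2.3481] F [ 0.4  0.5 -1.9] op 0.038057250969082024 q [ 0.409  0.731  1.521 -0.022  0.871 -0.354]
```

```bash
python3 -m pendant '[[[0,0,1.5],0],[[0,0,2],0],[[0,0,2],0],[[3.5,0,-5],0],[[8,0,-11.5],0],[[13,0,-17.5],0],[[19,0,-22.5],0],[[25.5,0,-26.5],0],[[32.5,0,-30],0],[[32.5,0,-30],0]]' 0 8; python3 -c "
from h import *
st(); shot('wrist','w7.png'); shot('scene','s5.png')
im=cv2.imread('pics/s5.png')[220:350,330:480]; cv2.imwrite('pics/s5z.png',cv2.resize(im,None,fx=4.5,fy=4.5,interpolation=cv2.INTER_CUBIC))"
```

```text
time: 15.95
tool_pos: [0.5063, 0.3327, 0.0366]
tool_rot: [3.129, 0.022, 2.35]
contact_force: [-0.1, 0.0, -2.3]
opening: 0.038
t 15.95 pos [0.5063 0.3327 0.0366] rot [3.1293 0.022  2.3495] F [-0.1  0.  -2.3] op 0.03801425096845817 q [ 0.464  0.678  1.527 -0.022  0.918 -0.302]
```

View pics/w7.png

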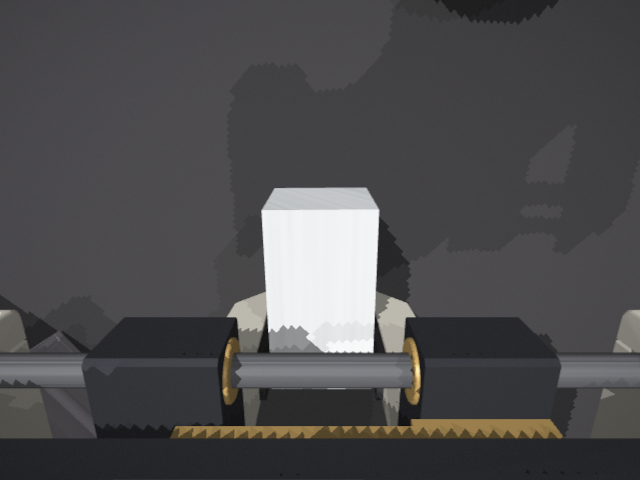

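View pics/s5z.png

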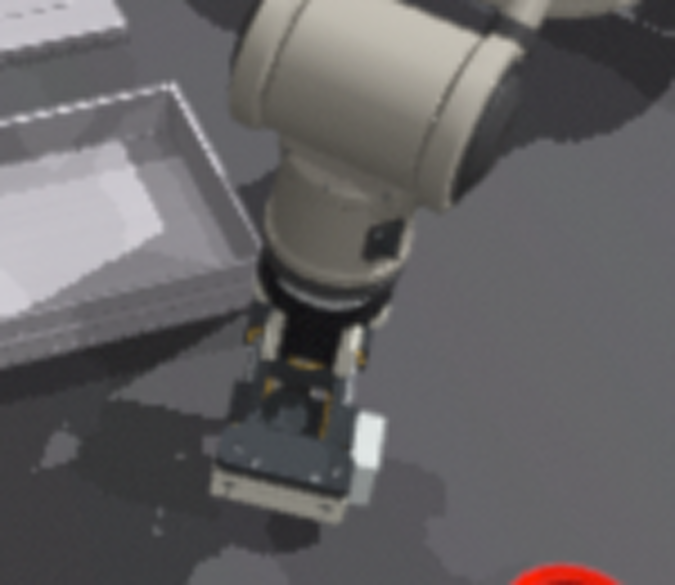

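The block is still level: at 8 N the pads hold it against swinging. I'll set it back down and repeat the arc at 3 N, so its plain end stays on the bench.

```bash
python3 -m pendant '[[[0,0,15],0],[[0,0,26],0],[[0,0,30],0],[[0,0,31.5],0],[[0,0,32.5],0],[[0,0,32.5],0]]'; python3 -m pendant '[[[0,0,0],0],[[0,0,0],0],[[1,0,-2.5],0],[[3.5,0,-7],0],[[5.5,0,-10],0],[[8,0,-13.5],0],[[8,0,-13.5],0],[[8,0,-13.5],0]]' 0 3; python3 -c "
from h import *
st(); shot('wrist','w8.png'); shot('scene','s6.png')"
```

```text
time: 16.55
tool_pos: [0.5074, 0.3309, 0.0036]
tool_rot: [3.131, 0.022, 2.349]
contact_force: [-2.1, -0.5, 4.3]
opening: 0.0381
time: 17.22
tool_pos: [0.5016, 0.3372, 0.0174]
tool_rot: [3.13, 0.022, 2.349]
contact_force: [-0.8, -0.2, 0.3]
opening: 0.0375
t 17.2167 pos [0.5016 0.3372 0.0174] rot [3.1303 0.0222 2.3492] F [-0.8 -0.2  0.3] op 0.03752270175179083 q [ 0.475  0.703  1.542 -0.023  0.878 -0.289]
```

View pics/w8.png

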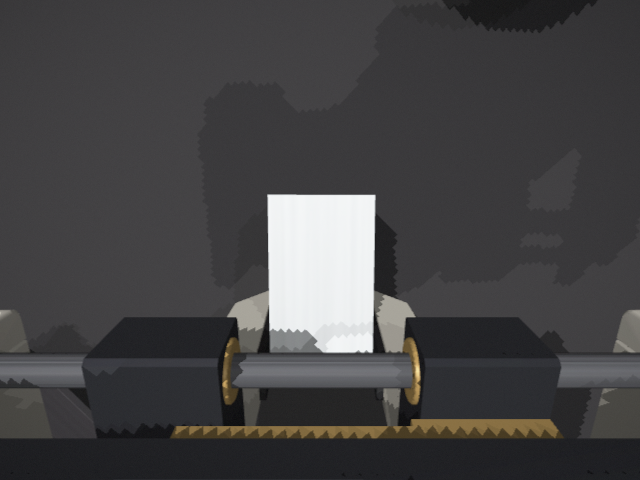

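At 3 N it pivots: the plain end face has turned out of view. Continuing the arc.

```bash
python3 -m pendant '[[[5,0,-6],0],[[11,0,-11],0],[[18,0,-15],0],[[25,0,-18.5],0],[[32,0,-21],0],[[40,0,-22.5],0],[[40,0,-22.5],0],[[40,0,-22.5],0]]'; python3 -c "
from h import *
st(); shot('wrist','w9.png'); shot('scene','s7.png')
im=cv2.imread('pics/s7.png')[220:350,330:480]; cv2.imwrite('pics/s7z.png',cv2.resize(im,None,fx=4.5,fy=4.5,interpolation=cv2.INTER_CUBIC))"
```

```text
time: 17.98
tool_pos: [0.4726, 0.3661, 0.0387]
tool_rot: [3.131, 0.022, 2.35]
contact_force: [-0.4, -0.5, -2.6]
opening: 0.0376
t 17.9833 pos [0.4726 0.3661 0.0387] rot [3.1307 0.0223 2.3502] F [-0.4 -0.5 -2.6] op 0.037568702669750514 q [ 0.541  0.665  1.548 -0.024  0.913 -0.224]
```

View pics/w9.png

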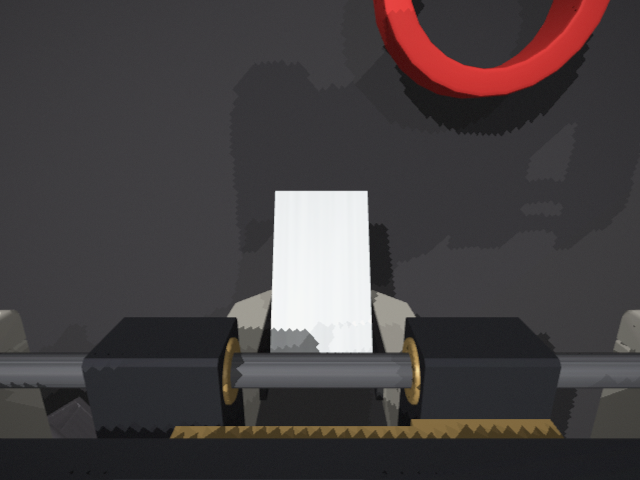

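View pics/s7z.png

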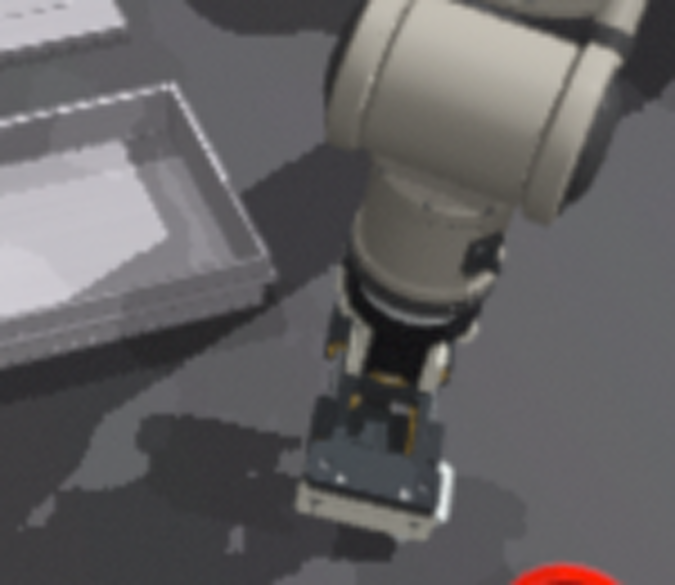

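The block has turned only about 25–30° and hangs there: the full pad face resists the pivot. I'll set it back down flat and regrip with a much smaller contact patch, at the very end and with the fingertips only.

```bash
python3 -m pendant '[[[0,0,5],0],[[-3,0,12],0],[[-7,0,20],0],[[-11,0,26],0],[[-15,0,31],0],[[-18,0,33.5],0],[[-18,0,34.5],0],[[-18,0,34.5],0],[[-18,0,34.5],0]]'; python3 -c "
from h import *
st(); shot('wrist','w10.png')"
```

```text
time: 18.83
tool_pos: [0.4865, 0.3523, 0.0043]
tool_rot: [3.131, 0.022, 2.349]
contact_force: [-0.4, 0.6, -1.2]
opening: 0.0377
t 18.8333 pos [0.4865 0.3523 0.0043] rot [3.1312 0.0223 2.3492] F [-0.4  0.6 -1.2] op 0.037657321071094804 q [ 0.509  0.718  1.56  -0.025  0.848 -0.253]
```

View pics/w10.png

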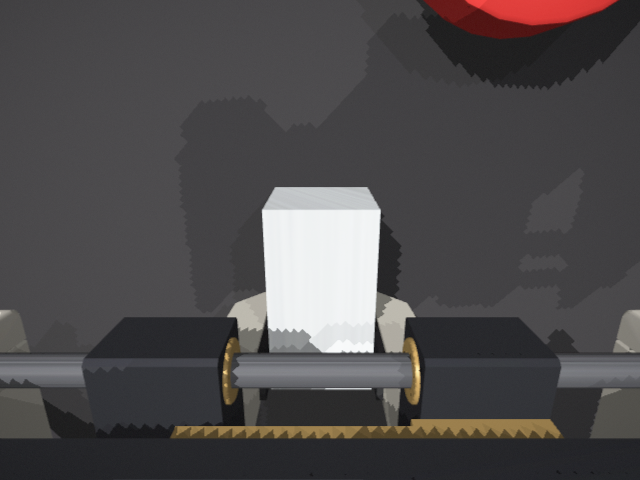

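Flat again. Releasing, then regripping at the end tip.

```bash
python3 -m pendant '[[[0,0,0.5],0],[[0,0,0.5],0],[[0,0,0.5],0],[[0,0,0],0],[[0,0,-12],0],[[0,0,-24],0],[[-6,0,-24],0],[[-13,0,-24],0],[[-13,0,-24],0],[[-13,0,-24],0]]' 0.55; python3 -c "
from h import *
st()"
```

```text
time: 19.72
tool_pos: [0.4953, 0.3427, 0.0285]
tool_rot: [3.131, 0.022, 2.348]
contact_force: [-0.1, 0.4, -0.6]
opening: 0.0505
t 19.7167 pos [0.4953 0.3427 0.0285] rot [3.1313 0.0222 2.3482] F [-0.1  0.4 -0.6] op 0.05046865982330085 q [ 0.488  0.686  1.541 -0.023  0.899 -0.275]
```

```bash
python3 -m pendant '[[[0,0,0],0],[[0,0,0],0],[[0,0,0],0],[[0,0,0],0],[[0,0,0],0]]' 0 3; python3 -c "
from h import *
st(); shot('wrist','w11.png')"
```

```text
time: 20.13
tool_pos: [0.4951, 0.3427, 0.0282]
tool_rot: [3.132, 0.022, 2.348]
contact_force: [0.3, 0.5, -0.9]
opening: 0.0376
t 20.1333 pos [0.4951 0.3427 0.0282] rot [3.132  0.0221 2.3484] F [ 0.3  0.5 -0.9] op 0.03761555193281413 q [ 0.488  0.686  1.541 -0.024  0.899 -0.275]
```

View pics/w11.png

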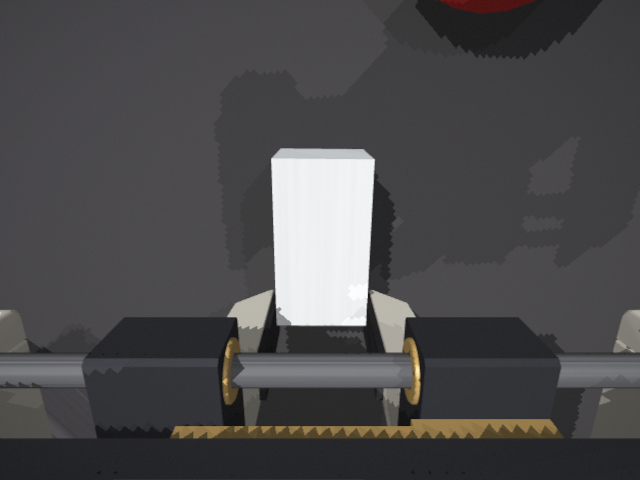

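```bash
python3 - <<'E'
from h import *
s=st(); r=R.from_euler('xyz',s['tool_rot'])
for uv in [(321,325),(323,158)]:
    P=ray('wrist',uv,.038); print(r.inv().apply(P-s['tool_pos'])*1000)
E
```

```text
t 20.1833 pos [0.4951 0.3427 0.0283] rot [3.1319 0.0221 2.3484] F [ 0.8 -0.7 -0.9] op 0.03798253312253859 q [ 0.488  0.686  1.541 -0.024  0.899 -0.275]
[ 0.10650741  0.87222101 -9.74431321]
[ 70.22744431   1.64150298 -11.28827761]
```

The end face sits at the pads' centre, giving a patch of about 9.5 x 10 mm. Raising along the arc.

```bash
python3 -m pendant '[[[2,0,-4],0],[[5,0,-8.5],0],[[10,0,-15],0],[[17,0,-21.5],0],[[25,0,-27.5],0],[[33,0,-32],0],[[42,0,-35.5],0],[[42,0,-35.5],0],[[42,0,-35.5],0]]'; python3 -c "
from h import *
st(); shot('wrist','w12.png')"
```

```text
time: 20.93
tool_pos: [0.4648, 0.3737, 0.0636]
tool_rot: [3.13, 0.023, 2.35]
contact_force: [1.0, -1.7, 4.0]
opening: 0.0381
t 20.9333 pos [0.4648 0.3737 0.0636] rot [3.1303 0.0227 2.3498] F [ 1.  -1.7  4. ] op 0.038064981375562496 q [ 0.559  0.63   1.533 -0.024  0.963 -0.206]
```

View pics/w12.png

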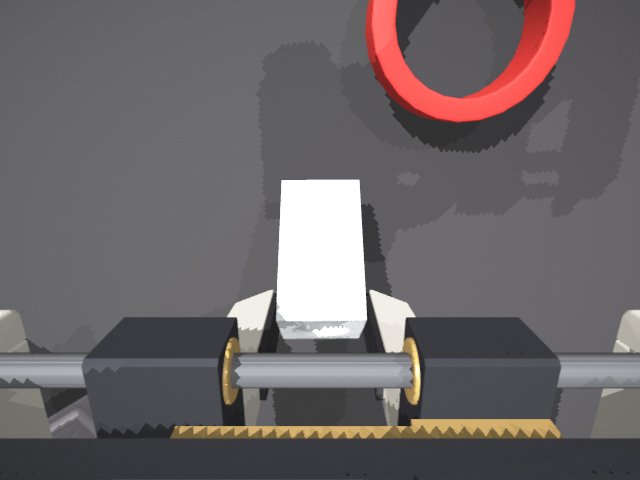

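```bash
cat >> h.py <<'E'
def ang(px):
    # px: far-left, far-right (plain end), near-left, near-right (well end) of face seen; angle of bar above horizontal
    K,Rm,t=cam('wrist'); obj=np.array([[0,19,0],[0,-19,0],[70,19,0],[70,-19,0]],float)/1000
    for o in (obj,):
        n,rv,tv,er=cv2.solvePnPGeneric(o,np.array(px,float),K,None,flags=cv2.SOLVEPNP_IPPE)
        for a,b,e in zip(rv,tv,er):
            Rw=Rm.T@cv2.Rodrigues(a)[0]; p0=Rm.T@(b.ravel()-t); print('bar elev',np.degrees(np.arcsin(Rw[2,0])),'dir',Rw[:,0].round(3),'plain',p0.round(4),'well',(p0+Rw[:,0]*.07).round(4),'err',e)
E
python3 -c "
from h import *
st(); ang([(281.5,180),(359.5,180),(277,320),(366.5,320)])"
```

```text
t 20.9833 pos [0.465  0.3733 0.0633] rot [3.1308 0.0226 2.3492] F [ 0.9 -1.   2.8] op 0.03829954217661891 q [ 0.559  0.63   1.533 -0.024  0.963 -0.206]
bar elev 44.517314474856185 dir [ 0.5   -0.508  0.701] plain [0.428  0.4125 0.0261] well [0.463  0.3769 0.0751] err [0.45357323]
bar elev -5.207043182042811 dir [ 0.706 -0.703 -0.091] plain [0.4236 0.4163 0.0579] well [0.473  0.3671 0.0515] err [4.53496964]
```

The bar is at 44.5°, exactly on the arc. Continuing.

```bash
python3 -m pendant '[[[6,0,-1],0],[[12,0,-2],0],[[18,0,-3],0],[[24,0,-3],0],[[31,0,-2.5],0],[[37,0,-1.5],0],[[37,0,-1.5],0],[[37,0,-1.5],0]]'; python3 -c "
from h import *
st(); shot('wrist','w13.png')"
```

```text
time: 21.65
tool_pos: [0.4383, 0.4001, 0.0637]
tool_rot: [3.131, 0.022, 2.35]
contact_force: [-0.0, 1.1, 1.2]
opening: 0.0377
t 21.65 pos [0.4383 0.4001 0.0637] rot [3.1314 0.0223 2.3501] F [-0.   1.1  1.2] op 0.03771713628628627 q [ 0.622  0.626  1.54  -0.025  0.962 -0.144]
```

View pics/w13.png

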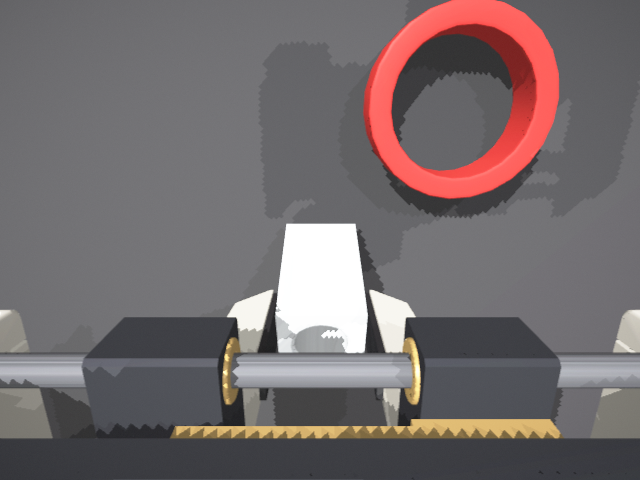

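The well's mouth is now visible at (322,340) in the rising end face, so the right end is up.

```bash
python3 -c "
from h import *
st(); ang([(286.5,224),(355.5,224),(276.5,317),(367,317)])"
```

```text
t 21.7 pos [0.4386 0.3998 0.0637] rot [3.1313 0.0224 2.3497] F [-1.3  0.2  1.6] op 0.03819248720932612 q [ 0.621  0.626  1.54  -0.025  0.962 -0.144]
bar elev 73.21420922598111 dir [ 0.198 -0.21   0.957] plain [0.4213 0.4195 0.0095] well [0.4352 0.4048 0.0765] err [0.39532694]
bar elev -28.365757987341738 dir [ 0.626 -0.618 -0.475] plain [0.4076 0.4323 0.0713] well [0.4515 0.389  0.038 ] err [8.25441417]
```

```bash
python3 -m pendant '[[[4,0,1],0],[[8,0,2],0],[[12,0,3],0],[[16,0,4.5],0],[[19,0,6],0],[[19,0,6],0],[[19,0,6],0]]'; python3 -c "
from h import *
st(); shot('wrist','w14.png')"
```

```text
time: 22.28
tool_pos: [0.4252, 0.4133, 0.057]
tool_rot: [3.132, 0.022, 2.35]
contact_force: [0.7, 0.9, -0.2]
opening: 0.0381
t 22.2833 pos [0.4252 0.4133 0.057 ] rot [3.1318 0.0225 2.3501] F [ 0.7  0.9 -0.2] op 0.038054448601350994 q [ 0.653  0.635  1.545 -0.026  0.949 -0.111]
```

View pics/w14.png

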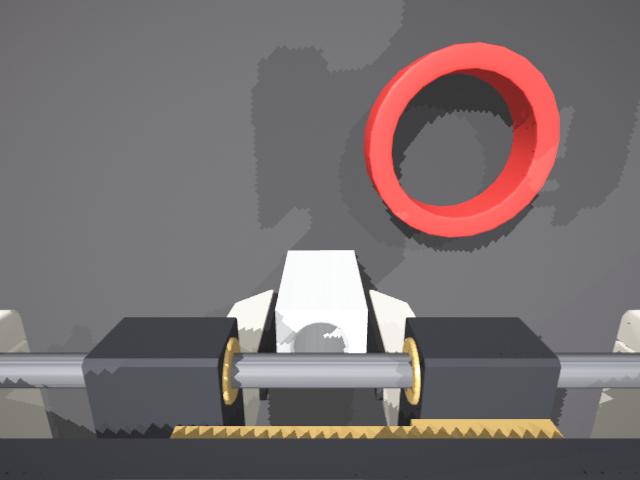

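```bash
python3 -c "
from h import *
s=st(); ang([(288.5,250.5),(354.5,250.5),(276.5,308),(367,307.5)])"
```

```text
t 22.3333 pos [0.4253 0.4132 0.057 ] rot [3.1318 0.0224 2.3498] F [-1.1  0.9 -0.4] op 0.03760781279998957 q [ 0.653  0.635  1.545 -0.026  0.949 -0.111]
bar elev 89.13958476220034 dir [-0.015  0.     1.   ] plain [ 0.4204  0.4207 -0.0016] well [0.4194 0.4207 0.0684] err [0.3754074]
bar elev -42.73734376122356 dir [ 0.524 -0.515 -0.679] plain [0.3997 0.4403 0.0736] well [0.4364 0.4043 0.0261] err [9.91143906]
```

It is standing upright on the bench (89°, base at z≈0). I'll let go, regrip it centrally and firmly, and lift.

```bash
python3 -m pendant '[[[0,0,0],0],[[0,0,0],0],[[0,0,0],0],[[0,0,0],0],[[-4,0,0],0],[[-9,0,0],0],[[-9,0,0],0],[[-9,0,0],0]]' 0.62; python3 -c "
from h import *
s=st(); shot('wrist','w15.png')"
```

```text
time: 23.0
tool_pos: [0.432, 0.4064, 0.0573]
tool_rot: [3.132, 0.022, 2.349]
contact_force: [0.9, 0.7, 0.3]
opening: 0.0567
t 23.0 pos [0.432  0.4064 0.0573] rot [3.1317 0.0224 2.349 ] F [0.9 0.7 0.3] op 0.05674301160205348 q [ 0.637  0.635  1.545 -0.026  0.949 -0.127]
```

View pics/w15.png

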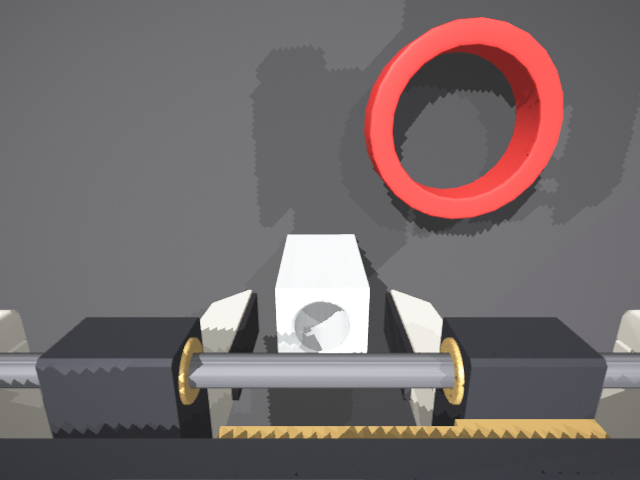

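The block stands free with the well opening upward at (322,326). Lowering and gripping it firmly.

```bash
python3 -m pendant '[[[0,0,10],0],[[-1,0,20],0],[[-1,0,29],0],[[-1,0,29],0],[[-1,0,29],0]]' ; python3 -m pendant '[[[0,0,0],0],[[0,0,0],0],[[0,0,0],0],[[0,0,0],0],[[0,0,0],0],[[0,0,0],0],[[0,0,0],0]]' 0 45; python3 -m pendant '[[[0,0,0],0],[[0,0,-4],0],[[0,0,-12],0],[[0,0,-30],0],[[0,0,-60],0],[[0,0,-90],0],[[0,0,-120],0],[[0,0,-150],0],[[0,0,-170],0],[[0,0,-170],0]]'; python3 -m pendant '[[[0,0,0],0],[[0,0,0],0],[[0,0,0],0],[[0,0,0],0],[[0,0,0],0],[[0,0,0],0]]'
python3 -c "
from h import *
s=st(); shot('wrist','w16.png'); shot('scene','s8.png')
im=cv2.imread('pics/s8.png')[180:350,330:500]; cv2.imwrite('pics/s8z.png',cv2.resize(im,None,fx=3.5,fy=3.5,interpolation=cv2.INTER_CUBIC))"
```

```text
time: 23.47
tool_pos: [0.4325, 0.4052, 0.027]
tool_rot: [3.134, 0.022, 2.349]
contact_force: [1.2, -0.1, 0.7]
opening: 0.0567
time: 24.05
tool_pos: [0.4328, 0.4054, 0.0273]
tool_rot: [3.133, 0.022, 2.349]
contact_force: [0.6, -0.3, 1.7]
opening: 0.0376
time: 24.88
tool_pos: [0.4307, 0.4085, 0.203]
tool_rot: [3.124, 0.023, 2.349]
contact_force: [0.5, 0.6, -1.7]
opening: 0.0378
time: 25.38
tool_pos: [0.4305, 0.4082, 0.2021]
tool_rot: [3.126, 0.023, 2.349]
contact_force: [0.1, 0.3, -2.1]
opening: 0.0381
t 25.3833 pos [0.4305 0.4082 0.2021] rot [3.1257 0.0231 2.3492] F [ 0.1  0.3 -2.1] op 0.038105498267239114 q [ 0.641  0.477  1.382 -0.022  1.264 -0.131]
```

View pics/w16.png

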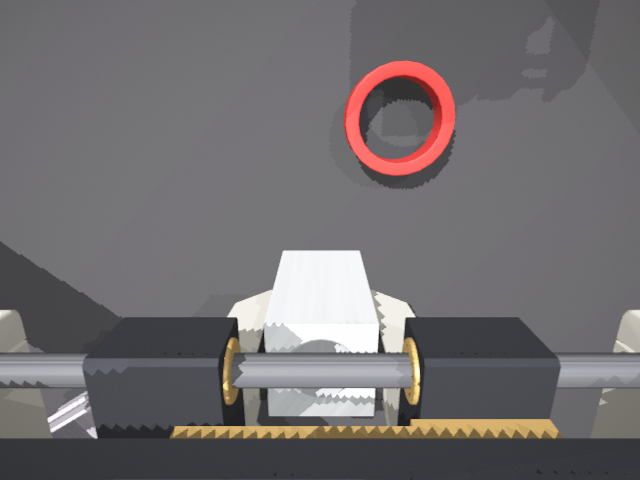

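View pics/s8.png

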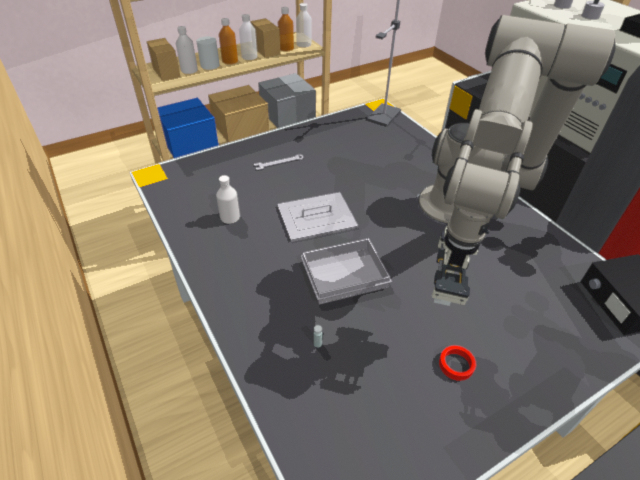

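View pics/s8z.png

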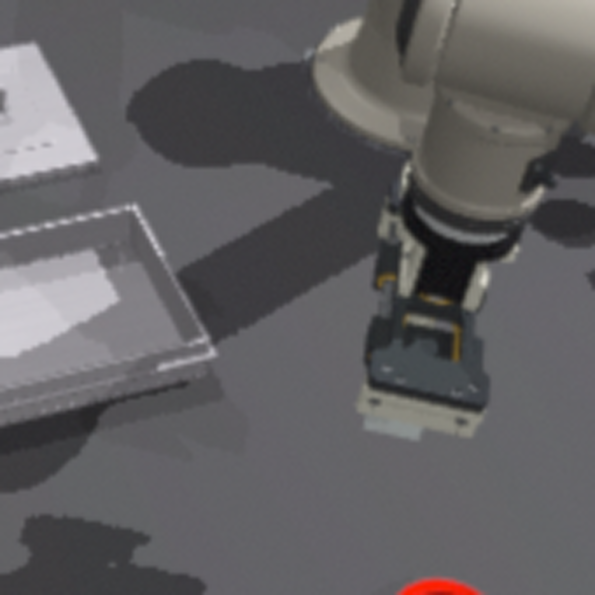

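```bash
python3 -c "
from h import *
s=st(); print(np.abs(s['qvel']).max()); ang([(283.5,251),(360,251),(266,323),(378,323)])
shot('top','t9.png')
for q in ['vial','wash_bottle','tape','spanner','lid_handle','tray']: print(q,find('top',q))"
```

```text
t 25.4833 pos [0.4307 0.4084 0.2025] rot [3.1249 0.0232 2.3492] F [-0.3  0.5 -1.3] op 0.03819366995154445 q [ 0.641  0.477  1.382 -0.022  1.264 -0.131]
0.002653320306601722
bar elev 88.86334170957052 dir [-0.018 -0.008  1.   ] plain [0.4183 0.4234 0.1733] well [0.417  0.4229 0.2433] err [0.44929652]
bar elev -40.81332352766485 dir [ 0.542 -0.528 -0.654] plain [0.3964 0.4434 0.2504] well [0.4344 0.4064 0.2046] err [14.95006427]
vial []
wash_bottle [(0.89, 411.2, 198.6)]
tape [(0.41, 471.6, 289.0)]
spanner [(0.55, 469.9, 286.1), (0.52, 410.5, 196.7)]
lid_handle [(0.89, 362.9, 277.8)]
tray []
```

View pics/t9.png

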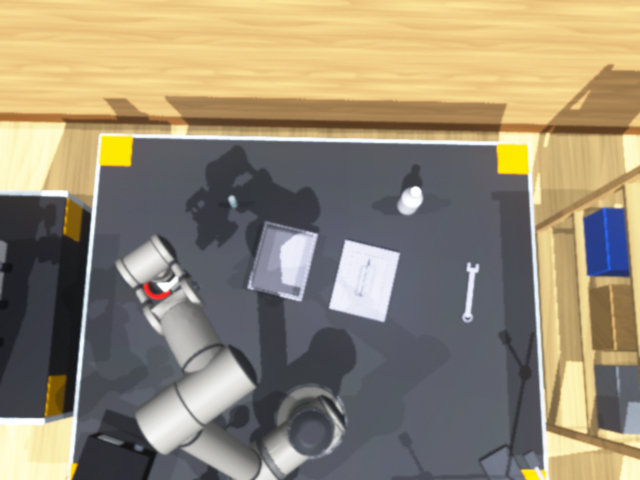

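The lid is flat and clear of the tray (about (365,280)), and the tray and bystanders are where they were. The block is upright at 88.9°, with its base about 17 cm up, and it isn't moving. Handing in.

```bash
python3 -c "
from cell import robot
print(robot.hand_in())"
```

```text
the job is handed in; nothing more can be done
None
```

The job is handed in at about 25.6 s. The arm is holding the block in mid-air with the well opening up.

**What I did**
- **Lid:** I lifted it off by the handle and laid it flat on the bench to the right of the tray, handle up.
- **Finding the well:** The wrist camera showed that the block's end nearer the robot is plain and closed, so the well was at the other end.
- **Turning the block:** The tool can only turn about its own axis. I carried the block to free bench on the left and tipped it up about the edge of its plain end.
- **Final hold:** I let it stand there, gripped it again at its middle with 45 N, and lifted it.

**What didn't work at first:** The first two tipping tries (8 N, then 3 N with the full pad face) failed because the pads held the block almost level. I set it back down flat and gripped only its end tip with 3 N, and that worked.

**Last checks**
- **Block:** It is 88.9° from horizontal by the wrist camera, and its underside is about 17 cm above the bench. The well mouth was clearly visible facing up just before the final grip.
- **Hold:** The arm is still (joint speeds below 0.003 rad/s). The tool leans about 1.6°.
- **Scene:** By eye in the last pictures, the tray, vial, bottle, tape and spanner are where they were. The lid lies flat, clear of the tray.
- **Disagreement:** In the last top view the network missed the vial and tray. It also gave the spanner's position for the tape, which was partly hidden by the arm. I went by the pictures there.

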